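Lay up the soup tray and the salad tray

TASK

Make up the two serving trays: the one with the wooden bowl gets the spoon on its long cork inlay and the pepper mill on its round inlay; the one with the plate gets the fork on its long inlay, the steel tumbler on the smaller round inlay and the white ramekin on the larger one. Centre each thing on its inlay, cutlery lying flat along the strip (either way round) and the rest standing upright; set everything down gently rather than dropping it, and leave the kettle and the glass pitcher where they stand.

Things in the scene. Friction and masses are not known exactly. Their poses are not given: they have to be found in the camera images.
- tray_bowl: Smaller white tray, 260 (x) x 250 (y) x 8 mm, with a fixed olivewood bowl 120 mm across, rim 53 mm above the counter, centre x +55, y +40 mm. Fixed. Origin: centre of underside; z up, dish towards +x. Flat top 8 mm up, no rim, cork inlays flush. Long inlay (spoon) 170 mm along x, 50 wide, centre x -35, y -85 mm. Round inlay (mill) 70 mm across, centre x -80, y +45 mm.
- tray_plate: Larger white tray, 260 (x) x 310 (y) x 8 mm, with a blue plate 150 mm across, rim 24 mm up, centre x +50, y +40 mm. Fixed. Origin: centre of underside; z up, dish towards +x. Flat top 8 mm up, no rim, cork inlays flush. Long inlay (fork) 170 mm along x, 50 wide, centre x -35, y -115 mm. Smaller round inlay (tumbler) 66 mm across, centre x -80, y -20. Larger (ramekin) 90 mm, centre x -80, y +95 mm.
- spoon: Spoon 150 mm long, lying flat, black plastic handle and a round steel head 36 mm wide and 6 mm thick. Origin: on its underside at the middle of its length; x along it towards the head, z up. The handle is 16 mm wide and 12 mm thick and runs from x -75 to +25 mm, so it can be gripped across at the origin. About 50 g.
- fork: Fork 150 mm long, lying flat, the same black plastic handle and a steel head 29 mm wide with three tines, 6 mm high. Origin: on its underside at the middle of its length; x along it towards the tines, z up. The handle is 16 mm wide and 12 mm thick and runs from x -75 to +25 mm, so it can be gripped across at the origin. About 50 g.
- mill: Waisted dark wooden pepper mill, solid, standing, 105 mm tall, 46 mm diameter at foot and head, 38 mm at the straight waist from 30 to 85 mm height. The origin is the centre of its underside; z up. About 180 g.
- tumbler: Open stainless steel tumbler, standing mouth up, 90 mm tall, 52 mm outer diameter (48 mm at the foot). The origin is the centre of its underside; z up. About 150 g.
- ramekin: Open white ceramic ramekin, standing mouth up, 42 mm tall, 64 mm outer diameter. The origin is the centre of its underside; z up. About 160 g.
- kettle: Bystander, loose: steel kettle 160 mm across with an arched handle over the top at 200 mm height and a spout along its +x. Not to be moved. The origin is the centre of its underside; z up. 
- pitcher: Bystander, loose: ribbed clear glass pitcher 180 mm tall, 106 mm across the rim, handle to its +y. Not to be moved. The origin is the centre of its underside; z up. 
Not all that is in view belongs to the job. Leave any orange look-alike of the spoon alone.

How it is judged (in metres and radians):
At the end, for the whole second after the job is handed in: Each thing lies at rest on its own inlay of its own tray: round things upright (0.1 rad), centre within 12 mm along each tray axis; cutlery flat, middle within 15 mm along and 12 mm across the strip, within 0.2 rad of its direction, either way round; undersides within 4 mm of the tray top (x of spoon in the frame of tray_bowl between -0.05 and -0.02 m and y of spoon in the frame of tray_bowl between -0.097 and -0.073 m and z of spoon in the frame of tray_bowl between 0.004 and 0.012 m and angle between each of spoon, mill, fork, tumbler, ramekin's own z axis and vertical below 0.1 rad and linear speed of each of spoon, mill, fork, tumbler, ramekin below 0.02 m/s and angular speed of each of spoon, mill, fork, tumbler, ramekin below 0.2 rad/s and angle between the x axis of spoon and the x axis of tray_bowl, either way round below 0.2 rad and x of mill in the frame of tray_bowl between -0.092 and -0.068 m and y of mill in the frame of tray_bowl between 0.033 and 0.057 m and z of mill in the frame of tray_bowl between 0.004 and 0.012 m and x of fork in the frame of tray_plate between -0.05 and -0.02 m and y of fork in the frame of tray_plate between -0.127 and -0.103 m and z of fork in the frame of tray_plate between 0.004 and 0.012 m and angle between the x axis of fork and the x axis of tray_plate, either way round below 0.2 rad and x of tumbler in the frame of tray_plate between -0.092 and -0.068 m and y of tumbler in the frame of tray_plate between -0.032 and -0.008 m and z of tumbler in the frame of tray_plate between 0.004 and 0.012 m and x of ramekin in the frame of tray_plate between -0.092 and -0.068 m and y of ramekin in the frame of tray_plate between 0.083 and 0.107 m and z of ramekin in the frame of tray_plate between 0.004 and 0.012 m); the robot touches nothing.
It fails at once if the kettle or the pitcher is moved by more than 20 mm or tipped (distance of any of kettle, pitcher from where it was at the start of the episode above 0.02 m or angle between any of kettle, pitcher's own z axis and vertical above 0.2 rad).
It fails at once if a thing is slammed or pressed onto its tray with over 40 N (contact force between any of mill, spoon and tray_bowl above 40 N or contact force between any of tumbler, ramekin, fork and tray_plate above 40 N).
It fails at once if a thing is dropped: it falls free of the fingers faster than 0.6 m/s (a drop of about 20 mm) ((linear speed of spoon above 0.6 m/s and contact force between spoon and the fingers below 0.05 N) or (linear speed of fork above 0.6 m/s and contact force between fork and the fingers below 0.05 N) or (linear speed of mill above 0.6 m/s and contact force between mill and the fingers below 0.05 N) or (linear speed of tumbler above 0.6 m/s and contact force between tumbler and the fingers below 0.05 N) or (linear speed of ramekin above 0.6 m/s and contact force between ramekin and the fingers below 0.05 N)).
It also fails if it takes over 125 s, if anything falls off the work surface, if the arm or the gripper's body presses on something with over 40 N, if the wrist force passes 120 N, or if a joint passes its speed limit or range.

ROBOT

A 7-joint arm with a two-finger parallel gripper is mounted at the origin on the work surface. World frame = base frame: x ahead of the robot, y to its left, z up, the work surface at z = 0. Lengths are in mm, angles in rad, forces in N, time in s.
With the tool pointing down it reaches from about 350 to 900 mm from the base axis. Payload 19.9 kg.
Tool frame: the origin (TCP) lies at the very end of the fingers, on their centre line; the grasp point (between the pads) lies 19 mm behind it; z points along the fingers, y is the line along which they close (so a half turn about z gives the same grasp; the last joint's range is limited). The gripper opens to 94 mm and grips with 3 to 60 N. Pads are 16 mm wide; open, the fingers measure 119 mm over their backs; the gripper's body (75 mm by 177 mm) begins 78 mm behind the grasp point.
Start: joints at [-1.173, 0.417, -0.01, 1.614, 0.005, 1.111, -0.053], TCP at [266.086, 565.506, 205.425] pointing down, gripper open.
Joint ranges: [-2.81, 2.81], [-0.39, 2.02], [-1.27, 1.25], [0.06, 2.57], [-1.19, 4.33], [0.19, 2], [-2.82, 2.82]. Speed limits (rad/s): [1.89, 1.89, 2.39, 2.39, 3.01, 3.01, 3.01].

INTERFACE

Orientations are given as [roll, pitch, yaw] about the fixed x, y, z axes, in that order (R = Rz(yaw) Ry(pitch) Rx(roll)).
In Python, from plant import sensors, eyes, manip gives the robot as it stands.
- The arm moves only by the tool carry_out, never from a script. Its argument "deltas" is a list of rows, each a list of 6 numbers: the shift along the tool's x, y, z in parts of the range, where 1.0 means 50 cm, then the turn, a rotation vector about the tool's x, y, z in parts of the range, where 1.0 means pi rad. In form: [[dx, dy, dz, wx, wy, wz], ...]. A call has 1 to 5 rows; each row is the pose to reach, as a shift and turn from the pose commanded when the call began, along the tool's axes at that moment; what a row does not reach only later rows make up. A row lasts 1/8 s, in which the tool goes at most 62.5 mm and 10.7 degrees, less where a joint would pass 70% of its speed; a pose out of reach is approached as far as the arm can. A call with a gripper value outside its range is refused whole. "gripper" is the opening, from 0 (shut) to 1 (fully open), set as the call begins (left out, the last holds). The fingers move at their own pace and stop on an object; "newtons" is the grip in N (left out, the last holds). Time passes only in rows, so rows that repeat a pose let the fingers close. It gives the time, the measured TCP pose, the force, the opening and the grip force at its end, in the units of the state.
- sensors.observe(): the state, without advancing time (a new reading comes with each control period).
- eyes.capture(name): name is "side" or "top" or "wrist"; returns a dict with "frame" (480x640x3 uint8, red, green, blue), "camera_matrix" (3x3 intrinsics, pixels), "rvec" (rotation vector, rad) and "tvec" (3), from world to camera coordinates, as OpenCV has them. Camera axes: x right, y down, z forward; pixel columns grow to the right and rows downward; lengths in mm; the calibration is good to about 2 mm. A picture is of the moment at which its call begins. There is no depth.
- manip.close_job(): hands the job in; it is judged then, once.
The state is a dict: "time_s": time; "joint_pos": joint angles; "dq": joint speeds; "joint_torque": joint torques, N m; "tool_pos": TCP position; "ee_rot": TCP orientation; "ft_force": force on the tool from outside, world axes, zero at the start; "wrist_torque": the same for the moment, N m; "grip_width": opening from 0.0 (shut) to 1.0 (fully open); "gripper_force": force on a finger pad.
Only numpy, scipy, OpenCV 4.12 (cv2) and the standard library are available. Lean on these libraries where they do the work, as an engineer would, in place of code of your own. Each camera call takes 0.05 s, during which the arm holds its last target. There are 200 camera calls.

## Working session

There is one attempt and no reset: what is moved stays moved. The work goes in short steps, Python scripts to look and compute and a tool call to move; the robot and the scene stay as the last step left them, time stands still between calls to the robot, and variables do not carry over. Pictures are saved under pics/ and viewed, at most 14 in all, crops included, and the job is handed in when it is done.

Besides the shell and the picture viewer there is one more tool, called after "Call:" by a JSON object that holds its "name" and its "arguments", one argument or row to a line. carry_out: Moves the arm, as the interface text tells. Its arguments: {"type":"object","properties":{"deltas":{"type":"array"},"gripper":{"type":"number"},"newtons":{"type":"number"}},"required":["deltas"]}

```bash
mkdir -p pics; cat > h.py <<'E'
import numpy as np, cv2
from plant import sensors, eyes, manip
def cap(n):
    c=eyes.capture(n); c['R']=cv2.Rodrigues(np.array(c['rvec'],float))[0]; c['t']=np.array(c['tvec'],float).ravel(); c['K']=np.array(c['camera_matrix'],float); return c
def ray(c,uv,z):
    d=c['R'].T@np.linalg.solve(c['K'],[uv[0],uv[1],1.]); o=-c['R'].T@c['t']
    return (o+d*(z-o[2])/d[2])
def proj(c,P):
    q=c['K']@(c['R']@np.array(P,float)+c['t']); return q[:2]/q[2]
def save(c,f,box=None,s=1):
    im=c['frame'][:,:,::-1]
    if box: im=im[box[1]:box[3],box[0]:box[2]]
    cv2.imwrite(f,cv2.resize(im,None,fx=s,fy=s,interpolation=cv2.INTER_CUBIC))
E
python3 - <<'E'
from h import *
for n in('top','side'):
    c=cap(n); save(c,f'pics/{n}0.png'); np.save(n+'0.npy',c,allow_pickle=True); print(n,-c['R'].T@c['t'],c['R'][2])
print(sensors.observe())
E
```

```text
top [ 250.96405625   87.31575793 1702.14646654] [ 0.13335344 -0.00332582 -0.99106296]
side [ 322.0138045  1366.88521931 1160.84700867] [ 0.09887121 -0.75330262 -0.6501997 ]
{'time_s': 0.1, 'joint_pos': array([-1.17253026,  0.41790626, -0.0103022 ,  1.61409542,  0.00469401,
        1.1107239 , -0.05298168]), 'dq': array([-6.06810946e-04, -1.23996932e-03,  1.73178306e-03, -3.31030084e-03,
       -6.66614698e-04, -5.25303994e-05, -5.42377338e-04]), 'joint_torque': array([ 1.88858074e-03, -8.52585912e+01,  6.41005486e-01, -4.26694357e+01,
       -4.87165118e-02,  1.64482836e-02,  3.08260041e-05]), 'tool_pos': array([265.94411332, 565.22007551, 204.90065867]), 'ee_rot': array([-3.14048650e+00,  8.12445293e-05,  2.70184946e+00]), 'ft_force': array([ 0.30957885, -0.78905728, -0.19694075]), 'wrist_torque': array([-0.01275233, -0.00784177, -0.03807383]), 'gripper_force': 0.0, 'grip_width': 1.0011426047762289}
```

View pics/top0.png

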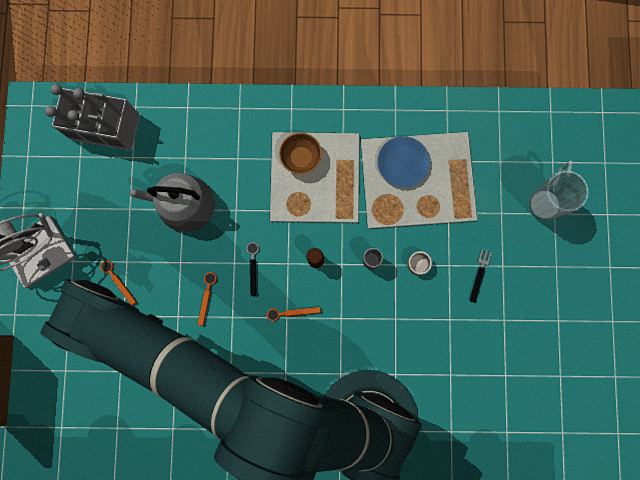

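View pics/side0.png

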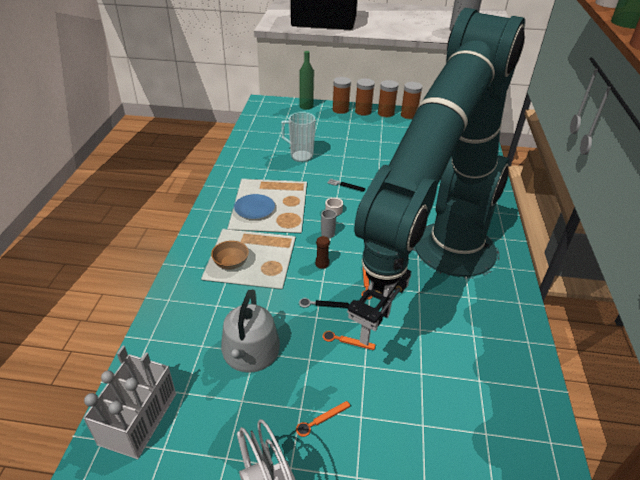

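The top picture shows these candidates:
- **Spoon:** the black-handled spoon at (254,270). Its look-alikes are the orange ones at (118,283), (207,298) and (296,313).
- **Fork:** black-handled, at (481,276).
- **Round things:** mill (316,258), tumbler (373,258) and ramekin (420,262). 
- **Trays:** bowl tray around (315,177), plate tray around (420,180).

By the description I choose the black-handled spoon, and I'll check it in a crop while measuring.

```bash
python3 - <<'E'
from h import *
c=np.load('top0.npy',allow_pickle=True).item()
im=c['frame']; hsv=cv2.cvtColor(im,cv2.COLOR_RGB2HSV); H,S,V=cv2.split(hsv)
box=np.zeros(H.shape,bool); box[125:310,235:505]=True
def blobs(m,name,mn):
    n,l,s,ce=cv2.connectedComponentsWithStats((m&box).astype(np.uint8))
    for i in range(1,n):
        if s[i,4]>=mn:
            print(name,s[i],ce[i].round(1))
cork=(H<22)&(H>6)&(S>70)&(V>120); blobs(cork,'cork',60)
blobs((V<45),'dark',20)
blobs((S<60)&(V>60),'grey',20)
save(c,'pics/crop0.png',(235,125,505,325),2.9)
E
```

```text
cork [279 133  41  39 100] [294.4 147. ]
cork [291 147  21  20 327] [300.9 156.6]
cork [449 159  23  60 991] [459.9 188.5]
cork [ 336  160   18   59 1009] [344.5 188.7]
cork [286 192  25  24 452] [297.9 203.7]
cork [372 194  32  31 763] [387.3 209. ]
cork [417 195  23  23 397] [427.9 206.2]
dark [281 148   7  19  33] [282.9 156.2]
dark [366 250  16  12  59] [374.5 253.2]
dark [307 252  17  16  91] [316.9 262.6]
dark [250 259   9  38 246] [253.1 278.2]
dark [364 263  12   7  21] [368.6 266.8]
dark [470 267  15  36 220] [476.7 284.4]
grey [238 125   2  25  27] [238.1 136.1]
grey [  235   125   270   185 10654] [369.5 180.1]
grey [499 125   1  29  29] [499. 139.]
grey [235 155  22  24  46] [241.1 162.4]
grey [480 202  25  33  57] [497.1 215.9]
grey [235 213   1  26  26] [235.  225.5]
grey [323 241  41  69 110] [341.6 270.9]
grey [246 242  13  18  76] [252.3 249.6]
grey [496 242   9  33  41] [501.6 259.6]
grey [363 248  30  20 113] [373.5 258.9]
grey [407 249  85  26 600] [434.8 262.2]
grey [256 263  48   2  50] [279.8 263. ]
grey [287 266   1  38  38] [287.  284.5]
grey [449 269   1  41  41] [449. 289.]
grey [503 282   1  28  28] [503.  295.5]
```

View pics/crop0.png

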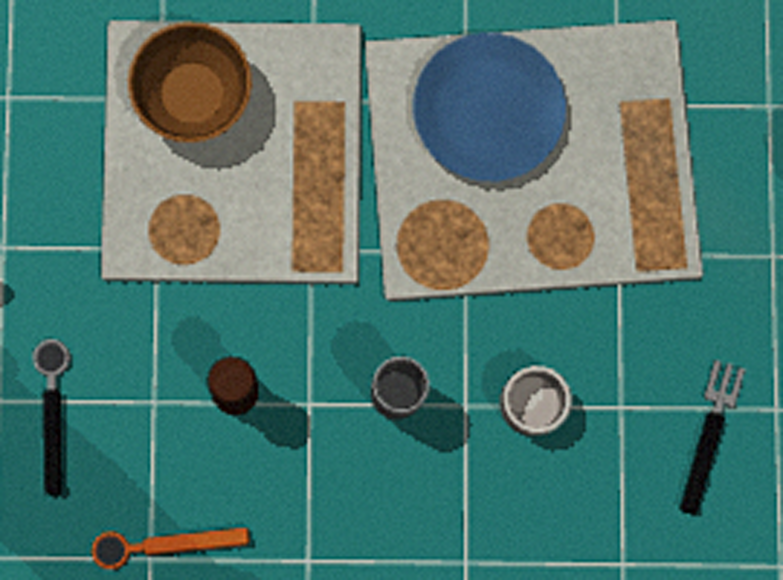

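The crop confirms the choice: the spoon with the black handle is at full-frame (254,270), head towards +x. The orange one is separate at (296,313). The mill top is at (315,255.3), the tumbler rim at (372.9,257.4), the ramekin rim at (420.2,262.6), and the fork has its tines up at (484,258).

```bash
python3 - <<'E'
from h import *
c=np.load('top0.npy',allow_pickle=True).item()
def fit(L,px):
    L=np.array(L,float); W=np.array([ray(c,p,8)[:2] for p in px])
    l=L-L.mean(0); w=W-W.mean(0)
    a=np.arctan2((l[:,0]*w[:,1]-l[:,1]*w[:,0]).sum(),(l*w).sum())
    R=np.array([[np.cos(a),-np.sin(a)],[np.sin(a),np.cos(a)]]); o=W.mean(0)-R@L.mean(0)
    print('yaw',a.round(3),'org',o.round(1),'res',(L@R.T+o-W).round(1).tolist(),'goals',W.round(1).tolist()); return R,o
fit([[-35,-85],[-80,45]],[(344.5,188.7),(297.9,203.7)])
fit([[-35,-115],[-80,-20],[-80,95]],[(459.9,188.5),(427.9,206.2),(387.3,209)])
for n,p,z in [('mill',(315,255.3),105),('tumbler',(372.9,257.4),90),('ramekin',(420.2,262.6),42)]: print(n,ray(c,p,z).round(1))
V=c['frame'].max(2)
for n,b in [('spoon',(248,256,262,300)),('fork',(468,264,490,304))]:
    m=np.zeros(V.shape,np.uint8); m[b[1]:b[3],b[0]:b[2]]=V[b[1]:b[3],b[0]:b[2]]<55
    k,l,s,_=cv2.connectedComponentsWithStats(m); i=1+s[1:,4].argmax()
    ys,xs=np.nonzero(l==i); P=np.array([ray(c,p,8)[:2] for p in zip(xs,ys)])
    r=cv2.minAreaRect(P.astype(np.float32)); d=cv2.fitLine(P.astype(np.float32),cv2.DIST_L2,0,.01,.01).ravel()[:2]
    if d[0]<0:d=-d
    t=(P-P.mean(0))@d; mid=P.mean(0)+d*((t.max()+t.min())/2)
    print(n,'len',np.ptp(t),'mid',mid.round(1),'dir',np.arctan2(d[1],d[0]).round(3),'origin',(mid+25*d).round(1))
E
```

```text
yaw -0.004 org [674.2 152.2] res [[-0.1, 0.4], [0.1, -0.4]] goals [[639.0, 66.9], [594.2, 197.9]]
yaw 0.079 org [ 669.3 -142.5] res [[0.1, -0.0], [-0.2, -0.0], [0.1, 0.1]] goals [[643.4, -259.8], [591.3, -168.7], [582.0, -54.2]]
mill [437.1 143.9 105. ]
tumbler [435.   -9.2  90. ]
ramekin [ 427.6 -141.2   42. ]
spoon len 105.81350984769088 mid [385.7 317.3] dir 0.074 origin [410.6 319.2]
fork len 99.96391167705546 mid [ 372.1 -302.7] dir -0.292 origin [ 396.1 -309.9]
```

Units first: shifts go in shares of 50 cm and turns go in shares of pi rad. So -23.5 cm / 50 = -0.47, -18.8 cm / 50 = -0.376, -0.44 rad / 3.1416 = -0.1401.

Call:
{"name": "carry_out", "arguments": {
  "deltas": [
    [-0.094,-0.064,0,0,0,-0.028],
    [-0.188,-0.128,0,0,0,-0.056],
    [-0.282,-0.194,0,0,0,-0.084],
    [-0.376,-0.258,0,0,0,-0.112],
    [-0.47,-0.322,0,0,0,-0.1401]
  ],
  "gripper": 0.5,
  "newtons": 15
}}

```text
time_s: 0.72
tool_pos: [410.8, 318.0, 205.4]
ee_rot: [-3.141, -0.0, -3.138]
ft_force: [1.6, -0.0, -0.1]
grip_width: 0.516
gripper_force: 0.0
```

Call:
{"name": "carry_out", "arguments": {
  "deltas": [
    [0,0,0,0,0,0],
    [0,0,0,0,0,0]
  ]
}}

```text
time_s: 0.98
tool_pos: [409.9, 320.1, 205.4]
ee_rot: [3.142, -0.0, 3.141]
ft_force: [0.1, -0.0, -0.5]
grip_width: 0.499
gripper_force: 0.0
```

```bash
python3 - <<'E'
from h import *
c=cap('wrist'); save(c,'pics/w1.png'); np.save('w1.npy',c,allow_pickle=True); s=sensors.observe(); print(s['tool_pos'],s['ee_rot'],s['joint_pos'],s['time_s'])
print(proj(c,[410,319,8]),-c['R'].T@c['t'])
E
```

```text
[409.57445961 320.59043728 205.3086442 ] [ 3.14155842e+00 -4.09416747e-04 -3.14074606e+00] [-0.75248873  0.23010503  0.03404321  1.87406735 -0.00935597  1.03785378
  0.85705661] 1.025
[320.67290209 217.1394351 ] [343.7013602  320.03138678 384.83185091]
```

View pics/w1.png

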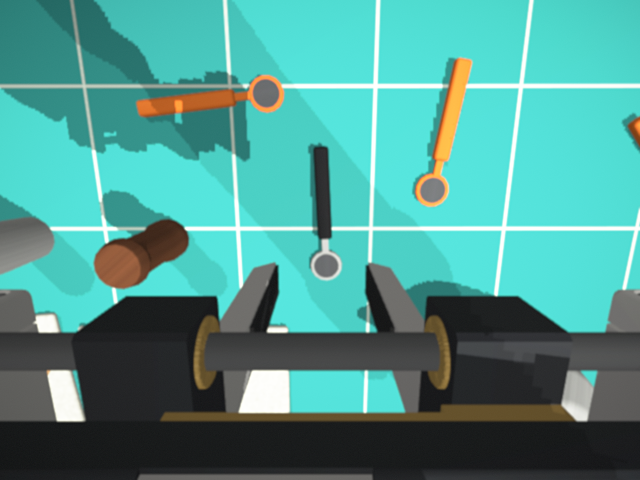

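The wrist view shows the spoon's black handle from (320,147) to (325,237), with its head at (326,265). The orange look-alikes are clear of it, at (200,100) and (445,135).

```bash
python3 - <<'E'
from h import *
c=np.load('w1.npy',allow_pickle=True).item()
a=ray(c,(320.5,147),12);b=ray(c,(325.5,238),12);h=ray(c,(326,265),6)
print(a,b,h); d=(h-a)[:2]; print(np.hypot(*d),np.arctan2(d[1],d[0]), a[:2]+d/np.hypot(*d)*75)
print('mill foot?',ray(c,(185,240),0))
E
```

```text
[335.4891901 318.8918978  12.       ] [432.58646075 324.30733299  12.        ] [465.64511968 325.01945945   6.        ]
130.30008832050092 0.04704388534110198 [410.40621314 322.41888792]
mill foot? [437.75288626 164.54658225   0.        ]
```

In the tool's units: 20.2 cm / 50 = 0.404, 19.2 cm / 50 = 0.384, -0.05 rad / 3.1416 = -0.0159.

Call:
{"name": "carry_out", "arguments": {
  "deltas": [
    [0,0.004,0.12,0,0,-0.0159],
    [0,0.004,0.24,0,0,-0.0159],
    [0,0.004,0.34,0,0,-0.0159],
    [0,0.004,0.384,0,0,-0.0159],
    [0,0.004,0.404,0,0,-0.0159]
  ]
}}

```text
time_s: 1.65
tool_pos: [409.0, 322.4, 2.1]
ee_rot: [-3.141, -0.002, -3.09]
ft_force: [-0.5, -0.3, 0.3]
grip_width: 0.501
gripper_force: 0.0
```

Call:
{"name": "carry_out", "arguments": {
  "deltas": [
    [0,0,0,0,0,0],
    [0,0,0,0,0,0],
    [0,0,0,0,0,0],
    [0,0,0,0,0,0],
    [0,0,0,0,0,0]
  ],
  "gripper": 0.05,
  "newtons": 20
}}

```text
time_s: 2.28
tool_pos: [410.5, 322.1, 4.2]
ee_rot: [3.141, 0.001, -3.091]
ft_force: [-1.7, 0.0, 8.9]
grip_width: 0.168
gripper_force: 20.0
```

In the tool's units: -14 cm / 50 = -0.28, -12 cm / 50 = -0.24, 0.054 rad / 3.1416 = 0.0172.

Call:
{"name": "carry_out", "arguments": {
  "deltas": [
    [0,0,-0.02,0,0,0],
    [0,0,-0.08,0,0,0.0064],
    [0,0,-0.16,0,0,0.0127],
    [0,0,-0.24,0,0,0.0172],
    [0,0,-0.28,0,0,0.0172]
  ]
}}

```text
time_s: 2.9
tool_pos: [410.7, 322.1, 146.3]
ee_rot: [3.14, 0.002, 3.137]
ft_force: [-0.6, 0.5, -0.8]
grip_width: 0.167
gripper_force: 20.0
```

In the tool's units: -20.8 cm / 50 = -0.416, -18.5 cm / 50 = -0.37.

Call:
{"name": "carry_out", "arguments": {
  "deltas": [
    [-0.05,-0.056,0,0,0,0],
    [-0.13,-0.146,0,0,0,0],
    [-0.21,-0.236,0,0,0,0],
    [-0.29,-0.326,0,0,0,0],
    [-0.37,-0.416,0,0,0,0]
  ]
}}

```text
time_s: 3.52
tool_pos: [595.4, 111.5, 144.3]
ee_rot: [3.141, 0.001, 3.138]
ft_force: [-0.5, 1.9, -0.6]
grip_width: 0.164
gripper_force: 20.0
```

In the tool's units: -4.7 cm / 50 = -0.094, -4.4 cm / 50 = -0.088.

Call:
{"name": "carry_out", "arguments": {
  "deltas": [
    [-0.064,-0.068,0,0,0,0],
    [-0.088,-0.094,0,0,0,0],
    [-0.088,-0.094,0,0,0,0],
    [-0.088,-0.094,0,0,0,0],
    [-0.088,-0.094,0,0,0,0]
  ]
}}

```text
time_s: 4.15
tool_pos: [637.6, 67.4, 143.7]
ee_rot: [3.141, -0.0, 3.14]
ft_force: [0.3, 0.2, -0.9]
grip_width: 0.166
gripper_force: 20.0
```

```bash
python3 - <<'E'
from h import *
c=cap('wrist'); save(c,'pics/w2.png'); np.save('w2.npy',c,allow_pickle=True); s=sensors.observe(); print(s['tool_pos'],s['ee_rot'],s['joint_pos'],s['time_s'],s['grip_width'])
E
```

```text
[637.73680023  67.08802584 143.71889177] [3.14127522e+00 3.13927711e-05 3.13927751e+00] [-0.27156628  0.5097009   0.16281105  1.63230348 -0.09406409  1.00716813
  1.48968432] 4.2 0.1642649653600359
```

View pics/w2.png

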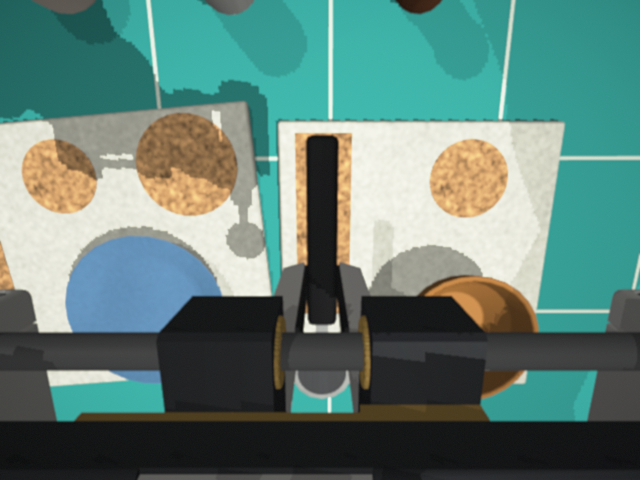

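The spoon is held level over the strip, whose near edge runs from (296,133) to (352,133). The mill inlay is at (469,178), the ramekin inlay at (187,163) and the tumbler inlay at (60,176). I'll use this view to cross-check the goals.

```bash
python3 - <<'E'
from h import *
c=np.load('w2.npy',allow_pickle=True).item()
for p in [(296,133),(352,133),(469,178),(187,163.5),(60,176)]: print(p,ray(c,p,8).round(1))
E
```

```text
(296, 133) [552.7  45.3   8. ]
(352, 133) [552.8  94.    8. ]
(469, 178) [591.7 199.4   8. ]
(187, 163.5) [578.5 -51.9   8. ]
(60, 176) [ 589.2 -166.3    8. ]
```

In the tool's units: 13 cm / 50 = 0.26, 12.4 cm / 50 = 0.248.

Call:
{"name": "carry_out", "arguments": {
  "deltas": [
    [-0.002,0.002,0.08,0,0,0],
    [-0.002,0.002,0.16,0,0,0],
    [-0.002,0.002,0.22,0,0,0],
    [-0.002,0.002,0.248,0,0,0],
    [-0.002,0.002,0.26,0,0,0]
  ]
}}

```text
time_s: 4.82
tool_pos: [639.2, 67.2, 13.4]
ee_rot: [-3.142, -0.0, 3.138]
ft_force: [-0.7, 0.9, -0.7]
grip_width: 0.169
gripper_force: 20.0
```

In the tool's units: 0.15 cm / 50 = 0.003, 0.1 cm / 50 = 0.002.

Call:
{"name": "carry_out", "arguments": {
  "deltas": [
    [0,0,0.002,0,0,0],
    [0,0,0.003,0,0,0],
    [0,0,0.003,0,0,0]
  ]
}}

```text
time_s: 5.2
tool_pos: [639.6, 67.0, 12.7]
ee_rot: [3.141, 0.001, 3.138]
ft_force: [0.1, 0.5, -0.3]
grip_width: 0.166
gripper_force: 20.0
```

In the tool's units: 0.1 cm / 50 = 0.002.

Call:
{"name": "carry_out", "arguments": {
  "deltas": [
    [0,0,0.002,0,0,0],
    [0,0,0.002,0,0,0]
  ]
}}

```text
time_s: 5.45
tool_pos: [639.6, 66.9, 12.2]
ee_rot: [3.141, 0.001, 3.138]
ft_force: [-6.1, -0.5, 14.0]
grip_width: 0.169
gripper_force: 20.0
```

Call:
{"name": "carry_out", "arguments": {
  "deltas": [
    [0,0,0,0,0,0],
    [0,0,0,0,0,0],
    [0,0,0,0,0,0],
    [0,0,0,0,0,0]
  ],
  "gripper": 0.45
}}

```text
time_s: 5.95
tool_pos: [639.2, 66.9, 10.9]
ee_rot: [-3.141, -0.0, 3.138]
ft_force: [-0.2, -0.6, 0.0]
grip_width: 0.45
gripper_force: 0.0
```

In the tool's units: -15 cm / 50 = -0.3, -11 cm / 50 = -0.22.

Call:
{"name": "carry_out", "arguments": {
  "deltas": [
    [0,0,-0.04,0,0,0],
    [0,0,-0.12,0,0,0],
    [0,0,-0.22,0,0,0],
    [0,0,-0.3,0,0,0],
    [0,0,-0.3,0,0,0]
  ]
}}

```text
time_s: 6.58
tool_pos: [641.0, 67.0, 165.7]
ee_rot: [3.141, 0.006, 3.138]
ft_force: [0.0, -0.1, 0.5]
grip_width: 0.451
gripper_force: 0.0
```

```bash
python3 - <<'E'
from h import *
c=cap('top'); np.save('top1.npy',c,allow_pickle=True)
c=cap('wrist'); save(c,'pics/w3.png'); np.save('w3.npy',c,allow_pickle=True); s=sensors.observe(); print(s['tool_pos'],s['ee_rot'],s['time_s'],s['grip_width'])
E
```

```text
[639.19452524  66.93293808 161.77701087] [3.14142939e+00 9.23637857e-04 3.13784990e+00] 6.675 0.44888460104311523
```

View pics/w3.png

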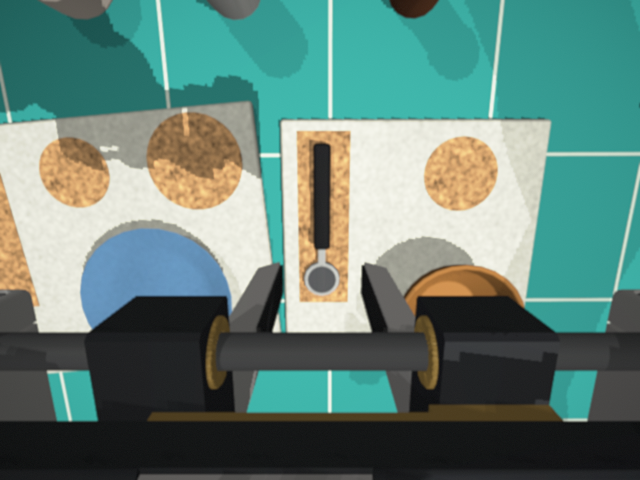

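The spoon lies centred on its strip, handle from (322,143) and head at (322,278), with the strip spanning rows 131–300. Next is the fork.

In the tool's units: -22.1 cm / 50 = -0.442, -17.4 cm / 50 = -0.348, 0.29 rad / 3.1416 = 0.0923.

Call:
{"name": "carry_out", "arguments": {
  "deltas": [
    [0.04,-0.064,-0.02,0,0,0.0159],
    [0.1,-0.158,-0.04,0,0,0.0318],
    [0.162,-0.252,-0.06,0,0,0.0477],
    [0.224,-0.348,-0.08,0,0,0.0637],
    [0.284,-0.442,-0.08,0,0,0.0923]
  ]
}}

```text
time_s: 7.3
tool_pos: [494.9, -155.0, 200.9]
ee_rot: [-3.142, -0.0, 2.845]
ft_force: [0.1, -0.4, -0.1]
grip_width: 0.451
gripper_force: 0.0
```

```bash
python3 - <<'E'
from h import *
s=sensors.observe(); y=s['ee_rot'][2]; d=np.array([396,-310])-s['tool_pos'][:2]
print(s['tool_pos'],y,d@[np.cos(y),np.sin(y)],d@[np.sin(y),-np.cos(y)])
E
```

```text
[ 494.91267906 -154.96606778  200.93343328] 2.8453395634540053 49.34336659138705 -177.156626723172
```

In the tool's units: -17.8 cm / 50 = -0.356, -15.5 cm / 50 = -0.31.

Call:
{"name": "carry_out", "arguments": {
  "deltas": [
    [0.028,-0.1,0,0,0,0],
    [0.058,-0.21,0,0,0,0],
    [0.086,-0.31,0,0,0,0],
    [0.1,-0.356,0,0,0,0],
    [0.1,-0.356,0,0,0,0]
  ]
}}

```text
time_s: 7.92
tool_pos: [395.5, -310.5, 200.3]
ee_rot: [-3.141, -0.002, 2.845]
ft_force: [0.2, 1.4, -0.5]
grip_width: 0.448
gripper_force: 0.0
```

```bash
python3 - <<'E'
from h import *
c=cap('wrist'); save(c,'pics/w4.png'); np.save('w4.npy',c,allow_pickle=True); s=sensors.observe(); print(s['tool_pos'],s['ee_rot'],s['joint_pos'])
V=c['frame'].max(2); m=(V<60).astype(np.uint8); m[285:]=0
k,l,st,ce=cv2.connectedComponentsWithStats(m)
for i in range(1,k):
    if st[i,4]>300:
        ys,xs=np.nonzero(l==i); P=np.array([ray(c,p,12)[:2] for p in zip(xs,ys)]); d=cv2.fitLine(P.astype(np.float32),cv2.DIST_L2,0,.01,.01).ravel()[:2]; d*=np.sign(d[0]); t=(P-P.mean(0))@d; mid=P.mean(0)+d*(t.max()+t.min())/2
        print(st[i],ce[i],np.ptp(t),np.arctan2(d[1],d[0]),mid+25*d)
E
```

```text
[ 396.51245178 -309.27162107  200.38050044] [ 3.14139535e+00 -1.30308694e-03  2.84670587e+00] [ 0.21889987  0.21644776  0.43826579  1.92938724 -0.10688065  1.01951842
  1.98032592]
[ 318  147   13   92 1181] [324.        192.6934801] 95.80413200918989 -0.29572314 [ 394.65953688 -307.90147016]
```

View pics/w4.png

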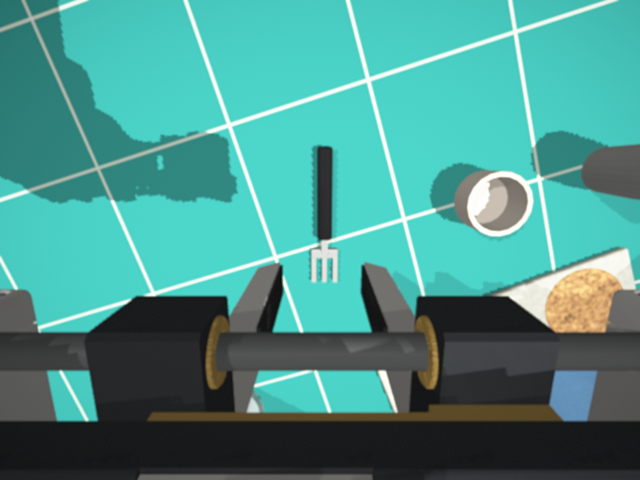

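The fork lies as measured, handle (324,147)–(324,239) with tines to 282. The ramekin at (493,203) is well clear.

In the tool's units: 19.65 cm / 50 = 0.393, 19 cm / 50 = 0.38.

Call:
{"name": "carry_out", "arguments": {
  "deltas": [
    [0.004,0.002,0.12,0,0,0],
    [0.004,0.002,0.24,0,0,0],
    [0.004,0.002,0.34,0,0,0],
    [0.004,0.002,0.38,0,0,0],
    [0.004,0.002,0.393,0,0,0]
  ]
}}

```text
time_s: 8.6
tool_pos: [395.2, -306.4, 3.1]
ee_rot: [3.141, -0.003, 2.849]
ft_force: [0.6, -0.2, 0.7]
grip_width: 0.451
gripper_force: 0.0
```

Call:
{"name": "carry_out", "arguments": {
  "deltas": [
    [0,0,0,0,0,0],
    [0,0,0,0,0,0],
    [0,0,0,0,0,0],
    [0,0,0,0,0,0],
    [0,0,0,0,0,0]
  ],
  "gripper": 0.05
}}

```text
time_s: 9.22
tool_pos: [395.9, -308.0, 5.3]
ee_rot: [-3.142, 0.001, 2.848]
ft_force: [-0.6, 1.7, 8.6]
grip_width: 0.169
gripper_force: 20.0
```

In the tool's units: -12 cm / 50 = -0.24, -11 cm / 50 = -0.22, -0.37 rad / 3.1416 = -0.1178.

Call:
{"name": "carry_out", "arguments": {
  "deltas": [
    [0,0,-0.02,0,0,0],
    [0,0,-0.08,0,0,-0.0318],
    [0,0,-0.16,0,0,-0.0637],
    [0,0,-0.22,0,0,-0.0955],
    [0,0,-0.24,0,0,-0.1178]
  ]
}}

```text
time_s: 9.85
tool_pos: [395.9, -308.5, 127.0]
ee_rot: [-3.14, 0.003, -3.063]
ft_force: [0.4, 0.2, -0.8]
grip_width: 0.168
gripper_force: 20.0
```

```bash
python3 - <<'E'
from h import *
s=sensors.observe(); y=s['ee_rot'][2]; d=np.array([642,-259])-s['tool_pos'][:2]
print(s['tool_pos'],y,d@[np.cos(y),np.sin(y)],d@[np.sin(y),-np.cos(y)],s['joint_pos'])
E
```

```text
[ 395.92154007 -308.48009962  127.04564015] -3.0628343112023217 -249.20860034370563 29.966017690620664 [ 0.31619751  0.30532328  0.33422026  2.00217815 -0.13187046  0.85114586
  2.37245433]
```

In the tool's units: -24.9 cm / 50 = -0.498, -22 cm / 50 = -0.44.

Call:
{"name": "carry_out", "arguments": {
  "deltas": [
    [-0.08,0.01,0,0,0,0],
    [-0.2,0.024,0,0,0,0],
    [-0.32,0.038,0,0,0,0],
    [-0.44,0.052,0,0,0,0],
    [-0.498,0.06,0,0,0,0]
  ]
}}

```text
time_s: 10.48
tool_pos: [643.9, -257.4, 124.8]
ee_rot: [-3.142, 0.0, -3.063]
ft_force: [-0.3, -0.2, -0.2]
grip_width: 0.166
gripper_force: 20.0
```

In the tool's units: 10 cm / 50 = 0.2, 7 cm / 50 = 0.14.

Call:
{"name": "carry_out", "arguments": {
  "deltas": [
    [0,0,0,0,0,0],
    [0,0,0.06,0,0,0],
    [0,0,0.14,0,0,0],
    [0,0,0.2,0,0,0],
    [0,0,0.2,0,0,0]
  ]
}}

```text
time_s: 11.1
tool_pos: [639.3, -259.2, 23.2]
ee_rot: [3.141, -0.003, -3.066]
ft_force: [-0.6, -0.7, -0.2]
grip_width: 0.166
gripper_force: 20.0
```

```bash
python3 - <<'E'
from h import *
s=sensors.observe(); y=s['ee_rot'][2]; d=np.array([642,-259])-s['tool_pos'][:2]
print(s['tool_pos'],y,d@[np.cos(y),np.sin(y)],d@[np.sin(y),-np.cos(y)],s['grip_width'])
E
```

```text
[ 639.30276326 -259.16829428   23.22921057] -3.0662829948474988 -2.7022538125594777 -0.035118759160270296 0.16613729302858368
```

In the tool's units: 1 cm / 50 = 0.02, 0.95 cm / 50 = 0.019.

Call:
{"name": "carry_out", "arguments": {
  "deltas": [
    [-0.004,0,0.008,0,0,0],
    [-0.004,0,0.016,0,0,0],
    [-0.004,0,0.019,0,0,0],
    [-0.004,0,0.02,0,0,0],
    [-0.004,0,0.02,0,0,0]
  ]
}}

```text
time_s: 11.72
tool_pos: [643.4, -258.9, 14.7]
ee_rot: [-3.141, 0.0, -3.065]
ft_force: [1.0, 0.1, 0.6]
grip_width: 0.165
gripper_force: 20.0
```

In the tool's units: 0.1 cm / 50 = 0.002.

Call:
{"name": "carry_out", "arguments": {
  "deltas": [
    [0,0,0.002,0,0,0],
    [0,0,0.002,0,0,0]
  ]
}}

```text
time_s: 11.98
tool_pos: [643.3, -258.9, 13.5]
ee_rot: [-3.142, -0.0, -3.065]
ft_force: [-0.4, -0.1, -0.5]
grip_width: 0.168
gripper_force: 20.0
```

In the tool's units: 0.1 cm / 50 = 0.002.

Call:
{"name": "carry_out", "arguments": {
  "deltas": [
    [0,0,0.002,0,0,0],
    [0,0,0.002,0,0,0]
  ]
}}

```text
time_s: 12.22
tool_pos: [643.4, -258.9, 13.3]
ee_rot: [3.142, 0.0, -3.065]
ft_force: [-5.2, 2.2, 11.6]
grip_width: 0.168
gripper_force: 20.0
```

Call:
{"name": "carry_out", "arguments": {
  "deltas": [
    [0,0,0,0,0,0],
    [0,0,0,0,0,0],
    [0,0,0,0,0,0],
    [0,0,0,0,0,0]
  ],
  "gripper": 0.45
}}

```text
time_s: 12.72
tool_pos: [643.3, -258.9, 12.4]
ee_rot: [-3.142, -0.0, -3.065]
ft_force: [0.2, 1.1, 0.1]
grip_width: 0.446
gripper_force: 0.0
```

In the tool's units: -18 cm / 50 = -0.36, -16 cm / 50 = -0.32.

Call:
{"name": "carry_out", "arguments": {
  "deltas": [
    [0,0,-0.04,0,0,0],
    [0,0,-0.12,0,0,0],
    [0,0,-0.22,0,0,0],
    [0,0,-0.32,0,0,0],
    [0,0,-0.36,0,0,0]
  ]
}}

```text
time_s: 13.35
tool_pos: [644.3, -259.5, 197.3]
ee_rot: [-3.14, 0.005, -3.066]
ft_force: [0.1, 0.2, -0.7]
grip_width: 0.454
gripper_force: 0.0
```

```bash
python3 - <<'E'
from h import *
c=cap('wrist'); save(c,'pics/w5.png'); np.save('w5.npy',c,allow_pickle=True); s=sensors.observe(); print(s['tool_pos'],s['ee_rot'],s['joint_pos'])
V=c['frame'].max(2); m=(V<60).astype(np.uint8); m[285:]=0
k,l,st,ce=cv2.connectedComponentsWithStats(m)
for i in range(1,k):
    if st[i,4]>300:
        ys,xs=np.nonzero(l==i); P=np.array([ray(c,p,20)[:2] for p in zip(xs,ys)]); d=cv2.fitLine(P.astype(np.float32),cv2.DIST_L2,0,.01,.01).ravel()[:2]; d*=np.sign(d[0]); t=(P-P.mean(0))@d; mid=P.mean(0)+d*(t.max()+t.min())/2
        print(st[i],ce[i],np.ptp(t),np.arctan2(d[1],d[0]),mid+25*d)
E
```

```text
[ 644.63476814 -259.54549804  198.28074251] [-3.13928231  0.00543004 -3.06543569] [ 0.14653977  0.55968101  0.28784343  1.43900345 -0.16551692  1.16073157
  2.10490462]
[ 316  145   14   96 1310] [322.52137405 191.87633588] 97.0269758801812 0.07548247 [ 642.66013032 -259.02117016]
[ 614  166   26   93 1211] [629.65152766 223.3492981 ] 96.4583875600164 0.09577997 [638.30948814  61.85764498]
```

View pics/w5.png

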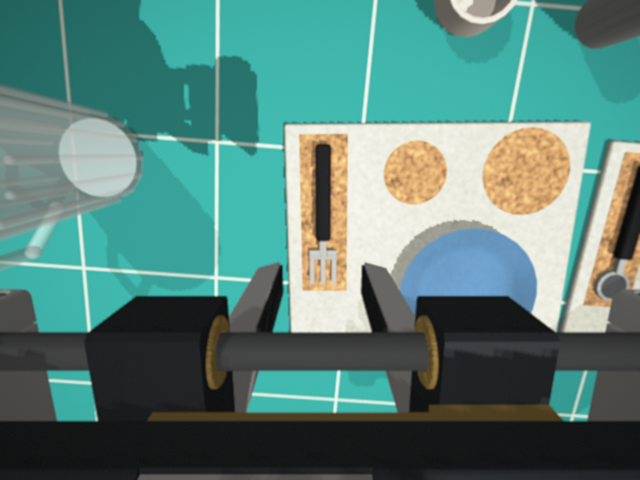

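The fork lies on its strip, handle (323,145)–(323,240) with tines to 285. The tumbler inlay is at (415,172), the ramekin inlay at (527,170), and the pitcher at (97,157) is untouched. Next is the ramekin.

```bash
python3 - <<'E'
from h import *
c=np.load('w5.npy',allow_pickle=True).item()
print('tumbler inlay',ray(c,(415,172),8),'ram',ray(c,(526.5,170.5),8))
c4=np.load('w4.npy',allow_pickle=True).item(); print('ram now',ray(c4,(493.5,204),42))
s=sensors.observe(); y=-3.065
for g in ([427.6,-141],):
    d=np.array(g)-s['tool_pos'][:2]; print(d@[np.cos(y),np.sin(y)],d@[np.sin(y),-np.cos(y)])
E
```

```text
tumbler inlay [ 588.90917637 -166.47829801    8.        ] ram [578.55676471 -51.09910438   8.        ]
ram now [ 425.42230939 -144.617809     42.        ]
207.32762988594538 134.80496864665557
```

In the tool's units: 20.8 cm / 50 = 0.416, 13.3 cm / 50 = 0.266.

Call:
{"name": "carry_out", "arguments": {
  "deltas": [
    [0.07,0.044,0,0,0,0],
    [0.17,0.108,0,0,0,0],
    [0.27,0.172,0,0,0,0],
    [0.37,0.236,0,0,0,0],
    [0.416,0.266,0,0,0,0]
  ],
  "gripper": 1.0
}}

```text
time_s: 14.02
tool_pos: [423.2, -140.8, 192.3]
ee_rot: [3.141, -0.001, -3.065]
ft_force: [0.8, -0.1, 0.4]
grip_width: 0.946
gripper_force: 0.0
```

Call:
{"name": "carry_out", "arguments": {
  "deltas": [
    [0,0,0,0,0,0],
    [0,0,0,0,0,0]
  ]
}}

```text
time_s: 14.28
tool_pos: [426.3, -142.4, 192.6]
ee_rot: [-3.141, 0.0, -3.065]
ft_force: [0.3, -0.2, 0.3]
grip_width: 0.996
gripper_force: 0.0
```

```bash
cat >> h.py <<'E'
def report(g):
    s=sensors.observe(); y=s['ee_rot'][2]; d=np.array(g,float)-s['tool_pos'][:2]
    print('tcp',s['tool_pos'].round(1),'yaw',round(y,3),'tool dx dy',round(d@[np.cos(y),np.sin(y)],1),round(d@[np.sin(y),-np.cos(y)],1),'grip',s['grip_width'],s['gripper_force'],'t',s['time_s'])
E
python3 - <<'E'
from h import *
report([426.5,-143])
c=cap('wrist'); save(c,'pics/w6.png',(200,100,440,300),3); np.save('w6.npy',c,allow_pickle=True)
E
```

```text
tcp [ 426.3 -142.4  192.6] yaw -3.065 tool dx dy -0.1 -0.7 grip 0.9960181378684785 0.0 t 14.275
```

View pics/w6.png

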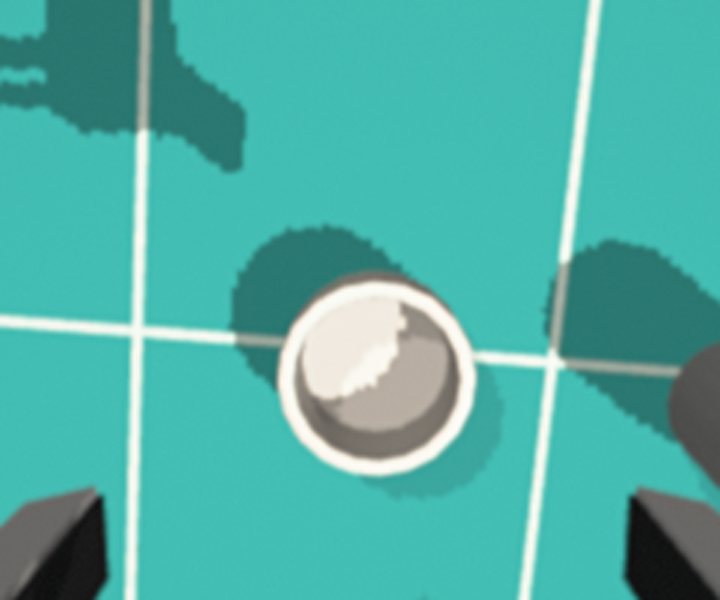

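The ramekin's rim centre is at crop (377,377), which is full-frame (325.7,225.7). It stands alone between the fingers.

```bash
python3 - <<'E'
from h import *
c=np.load('w6.npy',allow_pickle=True).item(); g=ray(c,(325.7,225.7),42)[:2]; print(g); report(g)
E
```

```text
[ 426.38362833 -138.40362871]
tcp [ 426.4 -142.5  192.5] yaw -3.066 tool dx dy -0.3 4.1 grip 0.9994123050152992 0.0 t 14.325
```

In the tool's units: 18 cm / 50 = 0.36, 17.5 cm / 50 = 0.35.

Call:
{"name": "carry_out", "arguments": {
  "deltas": [
    [0,0.006,0.1,0,0,0],
    [0,0.006,0.2,0,0,0],
    [0,0.006,0.3,0,0,0],
    [0,0.006,0.35,0,0,0],
    [0,0.006,0.36,0,0,0]
  ]
}}

```text
time_s: 14.95
tool_pos: [424.9, -139.4, 10.8]
ee_rot: [3.141, -0.003, -3.066]
ft_force: [-0.1, -0.4, 0.2]
grip_width: 0.998
gripper_force: 0.0
```

Call:
{"name": "carry_out", "arguments": {
  "deltas": [
    [0,0,0,0,0,0],
    [0,0,0,0,0,0],
    [0,0,0,0,0,0],
    [0,0,0,0,0,0],
    [0,0,0,0,0,0]
  ],
  "gripper": 0.55
}}

```text
time_s: 15.58
tool_pos: [426.2, -139.2, 13.2]
ee_rot: [-3.141, 0.001, -3.065]
ft_force: [-0.9, 0.5, 9.5]
grip_width: 0.689
gripper_force: 20.0
```

```bash
python3 - <<'E'
from h import *
report([580.3,-52.5])
E
```

```text
tcp [ 426.2 -139.2   13.2] yaw -3.065 tool dx dy -160.3 74.7 grip 0.688787221388244 20.001250840723515 t 15.575
```

In the tool's units: -11 cm / 50 = -0.22, -7 cm / 50 = -0.14.

Call:
{"name": "carry_out", "arguments": {
  "deltas": [
    [0,0,-0.02,0,0,0],
    [0,0,-0.08,0,0,0],
    [-0.04,0.02,-0.14,0,0,0],
    [-0.12,0.056,-0.14,0,0,0],
    [-0.22,0.102,-0.14,0,0,0]
  ]
}}

```text
time_s: 16.2
tool_pos: [532.5, -79.7, 83.9]
ee_rot: [-3.141, 0.001, -3.067]
ft_force: [-0.1, -1.2, -1.0]
grip_width: 0.686
gripper_force: 20.0
```

In the tool's units: -5 cm / 50 = -0.1, 4.5 cm / 50 = 0.09.

Call:
{"name": "carry_out", "arguments": {
  "deltas": [
    [-0.08,0.038,0,0,0,0],
    [-0.1,0.048,0,0,0,0],
    [-0.1,0.048,0,0,0,0],
    [-0.1,0.048,0.06,0,0,0],
    [-0.1,0.048,0.09,0,0,0]
  ]
}}

```text
time_s: 16.82
tool_pos: [578.0, -53.1, 36.7]
ee_rot: [-3.141, -0.002, -3.067]
ft_force: [-0.1, 0.2, -1.3]
grip_width: 0.685
gripper_force: 20.0
```

```bash
python3 - <<'E'
from h import *
report([580.3,-52.5])
E
```

```text
tcp [578.  -53.1  36.7] yaw -3.067 tool dx dy -2.4 0.4 grip 0.6848760291877248 19.999872324988246 t 16.825
```

In the tool's units: 1.4 cm / 50 = 0.028, 1.1 cm / 50 = 0.022.

Call:
{"name": "carry_out", "arguments": {
  "deltas": [
    [-0.002,0,0.012,0,0,0],
    [-0.002,0,0.022,0,0,0],
    [-0.002,0,0.028,0,0,0],
    [-0.002,0,0.028,0,0,0],
    [-0.002,0,0.028,0,0,0]
  ]
}}

```text
time_s: 17.45
tool_pos: [580.6, -52.1, 23.8]
ee_rot: [-3.141, 0.0, -3.065]
ft_force: [-0.3, -0.0, -1.2]
grip_width: 0.685
gripper_force: 20.0
```

In the tool's units: 0.1 cm / 50 = 0.002.

Call:
{"name": "carry_out", "arguments": {
  "deltas": [
    [0,0,0.002,0,0,0],
    [0,0,0.002,0,0,0]
  ]
}}

```text
time_s: 17.7
tool_pos: [580.4, -52.1, 22.5]
ee_rot: [-3.142, 0.0, -3.065]
ft_force: [-0.4, 0.3, -1.1]
grip_width: 0.683
gripper_force: 20.0
```

In the tool's units: 0.15 cm / 50 = 0.003, 0.1 cm / 50 = 0.002.

Call:
{"name": "carry_out", "arguments": {
  "deltas": [
    [0,0,0.002,0,0,0],
    [0,0,0.003,0,0,0],
    [0,0,0.003,0,0,0]
  ]
}}

```text
time_s: 18.08
tool_pos: [580.4, -52.1, 21.3]
ee_rot: [-3.142, 0.0, -3.065]
ft_force: [-2.7, -0.2, 4.7]
grip_width: 0.684
gripper_force: 20.0
```

Call:
{"name": "carry_out", "arguments": {
  "deltas": [
    [0,0,0,0,0,0],
    [0,0,0,0,0,0],
    [0,0,0,0,0,0],
    [0,0,0,0,0,0]
  ],
  "gripper": 0.95
}}

```text
time_s: 18.58
tool_pos: [580.4, -52.1, 21.0]
ee_rot: [-3.141, -0.0, -3.065]
ft_force: [-0.5, -0.2, -0.2]
grip_width: 0.948
gripper_force: 0.0
```

In the tool's units: -18 cm / 50 = -0.36, -16 cm / 50 = -0.32.

Call:
{"name": "carry_out", "arguments": {
  "deltas": [
    [0,0,-0.04,0,0,0],
    [0,0,-0.12,0,0,0],
    [0,0,-0.22,0,0,0],
    [0,0,-0.32,0,0,0],
    [0,0,-0.36,0,0,0]
  ]
}}

```text
time_s: 19.2
tool_pos: [581.3, -52.3, 205.5]
ee_rot: [-3.141, 0.005, -3.066]
ft_force: [-0.1, -0.1, -0.8]
grip_width: 0.954
gripper_force: 0.0
```

```bash
python3 - <<'E'
from h import *
report([435,-8])
c=cap('wrist'); save(c,'pics/w7.png'); np.save('w7.npy',c,allow_pickle=True)
E
```

```text
tcp [581.3 -52.3 205.5] yaw -3.066 tool dx dy 142.6 55.3 grip 0.9544085514017784 0.0 t 19.2
```

View pics/w7.png

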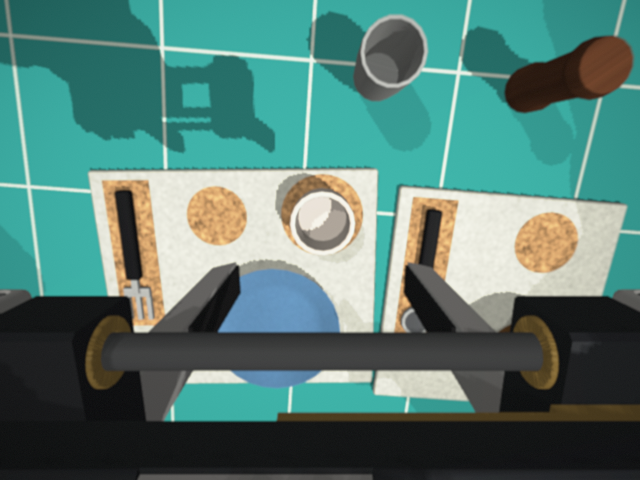

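The ramekin stands with its rim at (323,222) over an inlay centred near (321,209). The tumbler's rim is at (394,50), the mill's top at (606,66), and the fork and spoon are undisturbed.

```bash
python3 - <<'E'
from h import *
c=np.load('w7.npy',allow_pickle=True).item()
print('ram',ray(c,(323,221.5),50),'tumbler',ray(c,(394,51),90),'mill',ray(c,(606,67),105),'inlays',ray(c,(217,215),8),ray(c,(547,242),8))
print('ramekin goal px',proj(c,[580.3,-52.5,50]),'inlay',proj(c,[580.3,-52.5,8]))
E
```

```text
ram [579.11095902 -51.15465852  50.        ] tumbler [433.57068362  -7.51840122  90.        ] mill [436.5094451  147.75156541 105.        ] inlays [ 588.82953622 -166.84404724    8.        ] [591.45253594 200.86433607   8.        ]
ramekin goal px [321.53704508 222.58688554] inlay [321.55305309 215.1651998 ]
```

In the tool's units: 14.3 cm / 50 = 0.286, 12 cm / 50 = 0.24.

Call:
{"name": "carry_out", "arguments": {
  "deltas": [
    [0.06,0.022,0,0,0,0],
    [0.15,0.058,0,0,0,0],
    [0.24,0.092,0,0,0,0],
    [0.286,0.11,0,0,0,0],
    [0.286,0.11,0,0,0,0]
  ]
}}

```text
time_s: 19.88
tool_pos: [432.6, -7.7, 201.7]
ee_rot: [3.141, 0.001, -3.065]
ft_force: [0.8, -0.5, -0.2]
grip_width: 0.952
gripper_force: 0.0
```

```bash
python3 - <<'E'
from h import *
report([434.5,-8.5])
c=cap('wrist'); np.save('w8.npy',c,allow_pickle=True)
g=cv2.medianBlur(cv2.cvtColor(c['frame'],cv2.COLOR_RGB2GRAY),3)
print(proj(c,[434.5,-8.5,90]),cv2.HoughCircles(g[120:300,220:430],cv2.HOUGH_GRADIENT,1,20,param1=150,param2=25,minRadius=25,maxRadius=50))
save(c,'pics/w8.png',(200,100,440,300),3)
E
```

```text
tcp [432.6  -7.7 201.7] yaw -3.065 tool dx dy -1.8 -0.9 grip 0.9522668699979466 0.0 t 19.875
[320.46867262 236.21552931] [[[100.5 115.5  25.7]]]
```

View pics/w8.png

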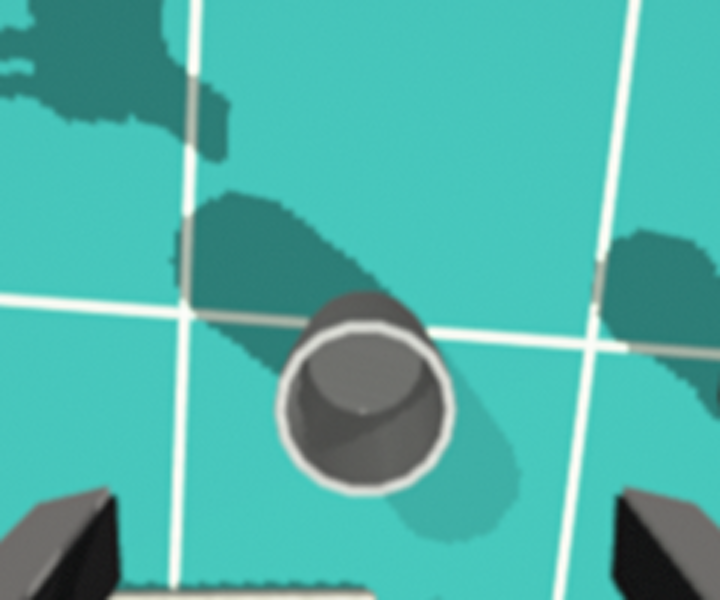

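The tumbler's rim centre is at full-frame (321.7,236), within about a pixel of the prediction, and the jaws are clear of it. I'll descend and grip.

In the tool's units: 16.2 cm / 50 = 0.324, 14 cm / 50 = 0.28.

Call:
{"name": "carry_out", "arguments": {
  "deltas": [
    [0,0,0.1,0,0,0],
    [0,0,0.2,0,0,0],
    [0,0,0.28,0,0,0],
    [0,0,0.324,0,0,0],
    [0,0,0.324,0,0,0]
  ]
}}

```text
time_s: 20.55
tool_pos: [433.4, -8.7, 37.8]
ee_rot: [-3.141, -0.003, -3.066]
ft_force: [-0.3, 0.1, -0.6]
grip_width: 0.95
gripper_force: 0.0
```

Call:
{"name": "carry_out", "arguments": {
  "deltas": [
    [0,0,0,0,0,0],
    [0,0,0,0,0,0],
    [0,0,0,0,0,0],
    [0,0,0,0,0,0],
    [0,0,0,0,0,0]
  ],
  "gripper": 0.4
}}

```text
time_s: 21.18
tool_pos: [433.9, -8.1, 39.3]
ee_rot: [-3.142, 0.001, -3.065]
ft_force: [-0.6, 1.0, 5.6]
grip_width: 0.545
gripper_force: 20.0
```

```bash
python3 - <<'E'
from h import *
report([590,-167.5])
E
```

```text
tcp [433.9  -8.1  39.3] yaw -3.065 tool dx dy -143.5 -170.9 grip 0.545260618674659 20.00064115561173 t 21.175
```

In the tool's units: -8.5 cm / 50 = -0.17, -8.4 cm / 50 = -0.168.

Call:
{"name": "carry_out", "arguments": {
  "deltas": [
    [0,0,-0.02,0,0,0],
    [0,0,-0.09,0,0,0],
    [-0.01,-0.012,-0.16,0,0,0],
    [-0.07,-0.084,-0.17,0,0,0],
    [-0.14,-0.168,-0.17,0,0,0]
  ]
}}

```text
time_s: 21.8
tool_pos: [511.1, -86.9, 125.6]
ee_rot: [3.141, 0.002, -3.064]
ft_force: [-0.1, 1.3, -0.9]
grip_width: 0.546
gripper_force: 20.0
```

In the tool's units: -8.7 cm / 50 = -0.174, -7.5 cm / 50 = -0.15.

Call:
{"name": "carry_out", "arguments": {
  "deltas": [
    [-0.068,-0.08,0,0,0,0],
    [-0.124,-0.15,0,0,0,0],
    [-0.148,-0.174,0,0,0,0],
    [-0.148,-0.174,0,0,0,0],
    [-0.148,-0.174,0,0,0,0]
  ]
}}

```text
time_s: 22.42
tool_pos: [589.7, -166.9, 124.2]
ee_rot: [3.141, -0.0, -3.065]
ft_force: [-0.5, 0.2, -1.6]
grip_width: 0.544
gripper_force: 20.0
```

```bash
python3 - <<'E'
from h import *
report([590,-167.5])
E
```

```text
tcp [ 589.7 -166.9  124.2] yaw -3.065 tool dx dy -0.3 -0.6 grip 0.5439827647863403 19.999813206619805 t 22.425
```

In the tool's units: 7.5 cm / 50 = 0.15, 7 cm / 50 = 0.14.

Call:
{"name": "carry_out", "arguments": {
  "deltas": [
    [0,0,0.06,0,0,0],
    [0,0,0.11,0,0,0],
    [0,0,0.14,0,0,0],
    [0,0,0.15,0,0,0],
    [0,0,0.15,0,0,0]
  ]
}}

```text
time_s: 23.05
tool_pos: [590.4, -167.6, 49.4]
ee_rot: [-3.141, 0.0, -3.065]
ft_force: [-0.3, -0.7, -0.9]
grip_width: 0.543
gripper_force: 20.0
```

In the tool's units: 0.1 cm / 50 = 0.002.

Call:
{"name": "carry_out", "arguments": {
  "deltas": [
    [0,0,0.002,0,0,0],
    [0,0,0.002,0,0,0]
  ]
}}

```text
time_s: 23.3
tool_pos: [590.5, -167.7, 48.5]
ee_rot: [-3.141, 0.001, -3.065]
ft_force: [-0.1, -0.6, -1.7]
grip_width: 0.544
gripper_force: 20.0
```

In the tool's units: 0.15 cm / 50 = 0.003, 0.1 cm / 50 = 0.002.

Call:
{"name": "carry_out", "arguments": {
  "deltas": [
    [0,0,0.002,0,0,0],
    [0,0,0.003,0,0,0],
    [0,0,0.003,0,0,0]
  ]
}}

```text
time_s: 23.68
tool_pos: [590.6, -167.7, 47.3]
ee_rot: [-3.141, 0.001, -3.065]
ft_force: [-3.7, 1.3, 10.9]
grip_width: 0.545
gripper_force: 20.0
```

Call:
{"name": "carry_out", "arguments": {
  "deltas": [
    [0,0,0,0,0,0],
    [0,0,0,0,0,0],
    [0,0,0,0,0,0],
    [0,0,0,0,0,0]
  ],
  "gripper": 0.85
}}

```text
time_s: 24.18
tool_pos: [590.2, -167.7, 46.4]
ee_rot: [-3.142, -0.0, -3.065]
ft_force: [0.3, -0.2, 0.1]
grip_width: 0.845
gripper_force: 0.0
```

In the tool's units: -16 cm / 50 = -0.32, -15 cm / 50 = -0.3.

Call:
{"name": "carry_out", "arguments": {
  "deltas": [
    [0,0,-0.04,0,0,0],
    [0,0,-0.12,0,0,0],
    [0,0,-0.22,0,0,0],
    [0,0,-0.3,0,0,0],
    [0,0,-0.32,0,0,0]
  ]
}}

```text
time_s: 24.8
tool_pos: [591.3, -168.1, 210.6]
ee_rot: [-3.14, 0.005, -3.066]
ft_force: [-0.8, -0.2, 0.0]
grip_width: 0.849
gripper_force: 0.0
```

```bash
python3 - <<'E'
from h import *
report([437,146.5])
c=cap('wrist'); save(c,'pics/w9.png'); np.save('w9.npy',c,allow_pickle=True)
print(proj(c,[590,-167.5,98]),proj(c,[590,-167.5,8]))
E
```

```text
tcp [ 591.3 -168.1  210.6] yaw -3.066 tool dx dy 129.9 325.4 grip 0.8487703167432957 0.0 t 24.8
[322.56978168 232.11682603] [322.44342608 214.25891448]
```

View pics/w9.png

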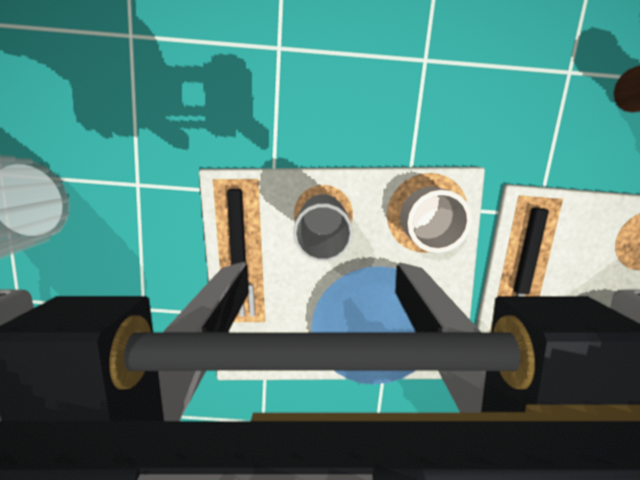

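The tumbler stands upright with its rim at (322,230), close to the predicted (322.6,232). The ramekin, fork and spoon are unchanged, so the mill is next.

In the tool's units: 25.5 cm / 50 = 0.51, 20 cm / 50 = 0.4.

Call:
{"name": "carry_out", "arguments": {
  "deltas": [
    [0.028,0.07,0,0,0,0],
    [0.072,0.18,0,0,0,0],
    [0.116,0.29,0,0,0,0],
    [0.16,0.4,0,0,0,0],
    [0.204,0.51,0,0,0,0]
  ],
  "gripper": 0.9
}}

```text
time_s: 25.48
tool_pos: [467.6, 80.3, 206.1]
ee_rot: [-3.141, -0.001, -3.065]
ft_force: [1.0, 0.8, 1.2]
grip_width: 0.897
gripper_force: 0.0
```

In the tool's units: 6.9 cm / 50 = 0.138, 4.9 cm / 50 = 0.098.

Call:
{"name": "carry_out", "arguments": {
  "deltas": [
    [0.038,0.098,0,0,0,0],
    [0.054,0.138,0,0,0,0],
    [0.054,0.138,0,0,0,0],
    [0.054,0.138,0,0,0,0]
  ]
}}

```text
time_s: 25.98
tool_pos: [437.2, 144.6, 206.2]
ee_rot: [-3.141, -0.0, -3.066]
ft_force: [-0.7, 0.1, -0.0]
grip_width: 0.899
gripper_force: 0.0
```

```bash
python3 - <<'E'
from h import *
report([437,146])
c=cap('wrist'); save(c,'pics/w10.png',(200,100,440,300),3); np.save('w10.npy',c,allow_pickle=True)
print(proj(c,[437,146,105]))
E
```

```text
tcp [437.2 144.6 206.2] yaw -3.066 tool dx dy 0.1 1.4 grip 0.8993030442507985 0.0 t 25.975
[323.36789481 237.11579005]
```

View pics/w10.png

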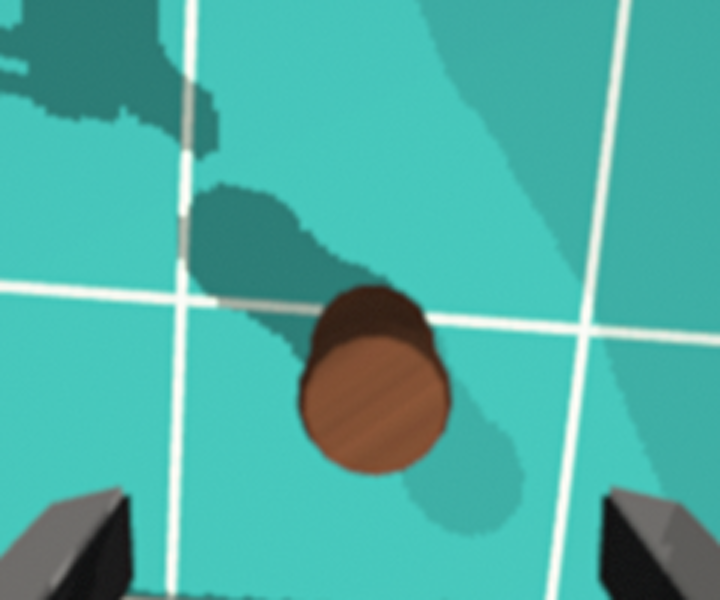

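The mill's top centre is at full-frame (325,234.7), about 2 mm nearer the robot and 1.5 mm to the left of the estimate. I'll correct for that and descend to the waist.

In the tool's units: 16.7 cm / 50 = 0.334, 14 cm / 50 = 0.28.

Call:
{"name": "carry_out", "arguments": {
  "deltas": [
    [0.004,0.006,0.1,0,0,0],
    [0.004,0.006,0.2,0,0,0],
    [0.004,0.006,0.28,0,0,0],
    [0.004,0.006,0.334,0,0,0],
    [0.004,0.006,0.334,0,0,0]
  ]
}}

```text
time_s: 26.65
tool_pos: [434.0, 146.9, 38.1]
ee_rot: [-3.14, -0.003, -3.067]
ft_force: [-0.4, 0.4, -0.0]
grip_width: 0.897
gripper_force: 0.0
```

Call:
{"name": "carry_out", "arguments": {
  "deltas": [
    [0,0,0,0,0,0],
    [0,0,0,0,0,0],
    [0,0,0,0,0,0],
    [0,0,0,0,0,0],
    [0,0,0,0,0,0]
  ],
  "gripper": 0.3
}}

```text
time_s: 27.28
tool_pos: [434.9, 148.4, 39.7]
ee_rot: [-3.142, 0.0, -3.065]
ft_force: [0.7, -0.3, 4.5]
grip_width: 0.46
gripper_force: 20.0
```

```bash
python3 - <<'E'
from h import *
report([593,199])
E
```

```text
tcp [434.9 148.4  39.7] yaw -3.065 tool dx dy -161.5 38.4 grip 0.4596380678169714 20.00086823478341 t 27.275
```

Call:
{"name": "carry_out", "arguments": {
  "deltas": [
    [0,0,0,0,0,0],
    [0,0,0,0,0,0],
    [0,0,0,0,0,0]
  ]
}}

```text
time_s: 27.65
tool_pos: [435.0, 148.4, 39.7]
ee_rot: [3.142, 0.0, -3.065]
ft_force: [0.1, -1.2, 7.0]
grip_width: 0.462
gripper_force: 20.0
```

```bash
python3 - <<'E'
from h import *
report([593,199]); print(sensors.observe()['ft_force'],sensors.observe()['wrist_torque'])
c=cap('side'); p=proj(c,[435,147,50]).astype(int); print(p)
b=(p[0]-80,p[1]-80,p[0]+80,p[1]+60)
w=cap('wrist')
im1=cv2.resize(c['frame'][b[1]:b[3],b[0]:b[2]],(480,420),interpolation=cv2.INTER_CUBIC); im2=cv2.resize(w['frame'][200:440,180:460],(320,275))
o=np.zeros((420,800,3),np.uint8); o[:,:480]=im1; o[:275,480:]=im2
cv2.imwrite('pics/m.png',o[:,:,::-1])
E
```

```text
tcp [435.  148.4  39.7] yaw -3.065 tool dx dy -161.4 38.4 grip 0.46168606566081505 20.000462410971522 t 27.65
[ 0.07005547 -1.18208249  6.96155759] [-0.21575668 -0.02204466  0.00636264]
[322 252]
```

View pics/m.png

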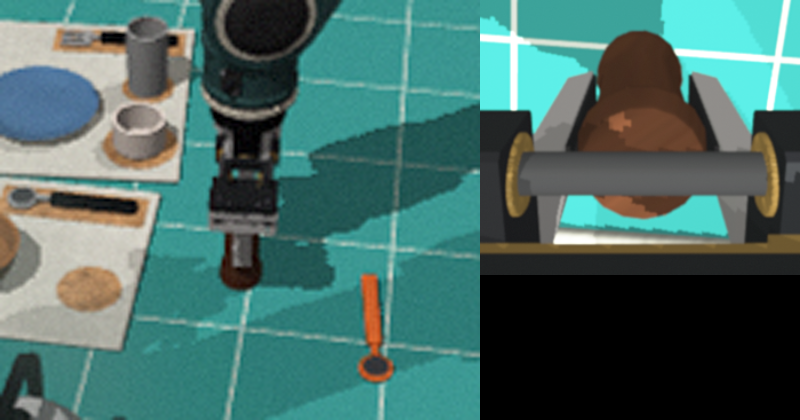

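The last picture shows the mill upright between the fingers, at crop (240,270). The 43 mm opening suggests the upper pads touch the head flare rather than the 38 mm waist. I'll re-grip 8 mm lower.

In the tool's units: 0.6 cm / 50 = 0.012.

Call:
{"name": "carry_out", "arguments": {
  "deltas": [
    [0,0,0,0,0,0],
    [0,0,0,0,0,0],
    [0,0,0,0,0,0],
    [0,0,0.012,0,0,0],
    [0,0,0.012,0,0,0]
  ],
  "gripper": 0.65
}}

```text
time_s: 28.38
tool_pos: [434.4, 148.3, 32.9]
ee_rot: [-3.141, -0.001, -3.065]
ft_force: [0.5, 0.3, 0.5]
grip_width: 0.65
gripper_force: 0.0
```

Call:
{"name": "carry_out", "arguments": {
  "deltas": [
    [0,0,0,0,0,0],
    [0,0,0,0,0,0],
    [0,0,0,0,0,0],
    [0,0,0,0,0,0],
    [0,0,0,0,0,0]
  ],
  "gripper": 0.3
}}

```text
time_s: 29.0
tool_pos: [434.8, 148.3, 33.5]
ee_rot: [-3.141, 0.0, -3.065]
ft_force: [-0.3, -1.4, 0.9]
grip_width: 0.46
gripper_force: 20.0
```

In the tool's units: -5 cm / 50 = -0.1, -3 cm / 50 = -0.06.

Call:
{"name": "carry_out", "arguments": {
  "deltas": [
    [0,0,-0.01,0,0,0],
    [0,0,-0.03,0,0,0],
    [0,0,-0.06,0,0,0],
    [0,0,-0.1,0,0,0],
    [0,0,-0.1,0,0,0]
  ],
  "newtons": 25
}}

```text
time_s: 29.62
tool_pos: [435.6, 148.8, 85.1]
ee_rot: [3.141, 0.003, -3.065]
ft_force: [1.2, 0.7, -1.4]
grip_width: 0.462
gripper_force: 25.0
```

```bash
python3 - <<'E'
from h import *
report([593,199])
for n in ('wrist','side'):
    c=cap(n); im=c['frame'].astype(int); m=((im[...,0]>1.25*im[...,1])&(im[...,0]>1.2*im[...,2])&(im[...,0]<150)).astype(np.uint8)
    k,l,st,ce=cv2.connectedComponentsWithStats(m)
    print(n,[(st[i].tolist(),ce[i].round(0).tolist()) for i in range(1,k) if st[i,4]>150 and (n=='wrist' or 250<ce[i][0]<400 and 180<ce[i][1]<300)])
    s=sensors.observe()['tool_pos']; print(proj(c,[s[0],s[1],s[2]-33.5]),proj(c,[s[0],s[1],s[2]-33.5+105]))
E
```

```text
tcp [435.6 148.8  85.1] yaw -3.065 tool dx dy -160.7 38.1 grip 0.4618740479632651 24.99990038573742 t 29.625
wrist [([263, 231, 118, 102, 7814], [321.0, 289.0]), ([272, 371, 102, 31, 2205], [322.0, 383.0])]
[321.32008187 260.07471203] [321.43756094 349.68611377]
side []
[322.5261707 252.6887623] [323.54783765 227.33121207]
```

In the tool's units: -16.1 cm / 50 = -0.322, -14.5 cm / 50 = -0.29.

Call:
{"name": "carry_out", "arguments": {
  "deltas": [
    [-0.06,0.014,0,0,0,0],
    [-0.14,0.034,0,0,0,0],
    [-0.22,0.052,0,0,0,0],
    [-0.29,0.07,0,0,0,0],
    [-0.322,0.076,0,0,0,0]
  ]
}}

```text
time_s: 30.35
tool_pos: [593.3, 198.9, 82.1]
ee_rot: [-3.141, -0.001, -3.065]
ft_force: [-0.4, -0.3, -1.5]
grip_width: 0.459
gripper_force: 25.0
```

In the tool's units: 3.6 cm / 50 = 0.072, 1.5 cm / 50 = 0.03.

Call:
{"name": "carry_out", "arguments": {
  "deltas": [
    [0,0,0,0,0,0],
    [0,0,0.03,0,0,0],
    [0,0,0.06,0,0,0],
    [0,0,0.072,0,0,0],
    [0,0,0.072,0,0,0]
  ]
}}

```text
time_s: 30.98
tool_pos: [591.9, 198.4, 46.9]
ee_rot: [-3.141, -0.001, -3.065]
ft_force: [0.3, -0.0, -1.9]
grip_width: 0.461
gripper_force: 25.0
```

```bash
python3 - <<'E'
from h import *
report([593,199])
E
```

```text
tcp [591.9 198.4  46.9] yaw -3.065 tool dx dy -1.1 0.5 grip 0.46148144688354464 24.99992161989212 t 30.975
```

In the tool's units: 0.4 cm / 50 = 0.008, 0.2 cm / 50 = 0.004.

Call:
{"name": "carry_out", "arguments": {
  "deltas": [
    [0,0,0.004,0,0,0],
    [0,0,0.008,0,0,0],
    [0,0,0.008,0,0,0]
  ]
}}

```text
time_s: 31.35
tool_pos: [592.4, 198.6, 43.5]
ee_rot: [-3.142, 0.0, -3.065]
ft_force: [0.4, 0.4, -1.3]
grip_width: 0.46
gripper_force: 25.0
```

In the tool's units: 0.1 cm / 50 = 0.002.

Call:
{"name": "carry_out", "arguments": {
  "deltas": [
    [0,0,0.002,0,0,0],
    [0,0,0.002,0,0,0],
    [0,0,0.002,0,0,0]
  ]
}}

```text
time_s: 31.72
tool_pos: [592.4, 198.6, 42.5]
ee_rot: [-3.142, 0.0, -3.065]
ft_force: [-0.4, -0.7, -1.3]
grip_width: 0.463
gripper_force: 25.0
```

In the tool's units: 0.1 cm / 50 = 0.002.

Call:
{"name": "carry_out", "arguments": {
  "deltas": [
    [0,0,0.002,0,0,0],
    [0,0,0.002,0,0,0]
  ]
}}

```text
time_s: 31.98
tool_pos: [592.5, 198.6, 41.5]
ee_rot: [-3.142, 0.0, -3.065]
ft_force: [0.7, -0.9, 0.2]
grip_width: 0.46
gripper_force: 25.0
```

Call:
{"name": "carry_out", "arguments": {
  "deltas": [
    [0,0,0,0,0,0],
    [0,0,0,0,0,0],
    [0,0,0,0,0,0],
    [0,0,0,0,0,0]
  ],
  "gripper": 0.8
}}

```text
time_s: 32.48
tool_pos: [592.4, 198.5, 41.5]
ee_rot: [-3.142, -0.0, -3.065]
ft_force: [0.6, -0.3, 0.4]
grip_width: 0.798
gripper_force: 0.0
```

In the tool's units: -18 cm / 50 = -0.36, -16 cm / 50 = -0.32.

Call:
{"name": "carry_out", "arguments": {
  "deltas": [
    [0,0,-0.04,0,0,0],
    [0,0,-0.12,0,0,0],
    [0,0,-0.22,0,0,0],
    [0,0,-0.32,0,0,0],
    [0,0,-0.36,0,0,0]
  ]
}}

```text
time_s: 33.1
tool_pos: [593.3, 198.7, 226.3]
ee_rot: [3.14, 0.005, -3.066]
ft_force: [-0.9, -0.0, -0.8]
grip_width: 0.8
gripper_force: 0.0
```

```bash
python3 - <<'E'
from h import *
report([593,199])
c=cap('wrist'); im=c['frame'].astype(int); m=((im[...,0]>1.5*im[...,1])&(im[...,0]<170)).astype(np.uint8); m[:120]=0;m[300:]=0
k,l,st,ce=cv2.connectedComponentsWithStats(m)
print([(st[i].tolist(),ce[i].round(0).tolist()) for i in range(1,k) if st[i,4]>150])
print('expect top/foot',proj(c,[593,199,113]),proj(c,[593,199,8]))
E
```

```text
tcp [593.3 198.7 226.3] yaw -3.066 tool dx dy 0.3 0.3 grip 0.8004992427084959 0.0 t 33.1
[([297, 195, 47, 59, 2107], [320.0, 225.0])]
expect top/foot [321.68448116 232.96808827] [321.51934563 212.7187208 ]
```

Call:
{"name": "carry_out", "arguments": {
  "deltas": [
    [0,0,0,0,0,0],
    [0,0,0,0,0,0],
    [0,0,0,0,0,0],
    [0,0,0,0,0,0]
  ]
}}

```text
time_s: 33.65
tool_pos: [592.2, 198.5, 220.9]
ee_rot: [-3.141, -0.001, -3.065]
ft_force: [-0.1, -0.2, 0.4]
grip_width: 0.799
gripper_force: 0.0
```

```bash
python3 - <<'E'
from h import *
print(manip.close_job())
E
```

```text
the job is handed in; nothing more can be done
None
```

I placed all five things on their inlays and handed the job in after about 34 s of the 125 s; no verdict came back, but wrist-camera checks put each one within a few millimetres of its inlay's centre.

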